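Fit a fresh vapour-filter cassette and lock its drawer

ROBOT

A 6-joint arm with a two-finger parallel gripper is mounted at the origin on a cart in front of the work surface, level with it; the furniture and walls round the work are solid. World frame = base frame: x ahead of the robot, y to its left, z up, the work surface at z = 0. Lengths are in m, angles in degrees, forces in N, time in s.
With the tool pointing down it reaches from about 0.35 to 0.85 m from the base axis. Payload 8.1 kg.
Tool frame: the origin (TCP) lies at the very end of the fingers, on their centre line; the grasp point (between the pads) lies 19 mm behind it; z points along the fingers, y is the line along which they close (so a half turn about z gives the same grasp; the last joint's range is limited). The gripper opens to 93 mm and grips with 3 to 60 N. Pads are 15 mm wide; open, the fingers measure 128 mm over their backs; the gripper's body (75 mm by 188 mm) begins 65 mm behind the grasp point.
Start: joints at [61.226, 7.471, 85.268, -0, 87.261, -4.893], TCP at [0.243, 0.549, 0.219] pointing down, gripper open.
Joint ranges: [-169.43, 169.43], [-51.17, 129.36], [1.28, 143.12], [-76.62, 256.62], [0, 156.53], [-152.29, 152.29]. Speed limits (degrees/s): [136.94, 136.94, 159.86, 180, 180, 180].

INTERFACE

Orientations are given as a 3x3 rotation matrix whose columns are the frame's x, y, z axes.
In Python, from cell import arm gives the robot as it stands. The module is installed in compiled form; this text tells all that it offers. Calls block until the motion is done:
- arm.reach(position, orientation): joint-space move of the TCP to a pose.
- arm.movel(position, orientation=None, speed=0.15, contact_N=None): straight line of the TCP; orientation=None keeps the orientation; speed is the mean speed in m/s. With contact_N (N) it stops when the force on the tool has changed by that much, and returns True; else False.
- arm.goto_joints(angles): joint-space move.
- arm.move_gripper(opening): opening from 0.0 (shut) to 1.0 (fully open); the grip force is fixed at half the most; returns when the fingers have stopped.
- arm.hold(seconds).
- arm.ik(position, orientation): joint angles nearest the present ones, or None.
- arm.state(): the state.
- arm.grab_frame(name): name is "side" or "top" or "wrist"; returns a dict with "color" (480x640x3 uint8, blue, green, red), "intrinsics" (3x3 intrinsics, pixels), "D" ([k1, k2, p1, p2, k3] as OpenCV has them; the pictures are not rectified), "eye" and "attitude" of the camera in the world; the wrist camera has in their place "hand_eye" (4x4, takes a point from camera to tool coordinates, whose origin is the TCP and whose axes are the flange's). Camera axes: x right, y down, z forward; pixel columns grow to the right and rows downward; lengths in m; the calibration is good to about 2 mm. A picture is of the moment at which its call begins: read the wrist's pose just before it. There is no depth.
A pose or a line that the arm cannot do raises arm.IKError and nothing moves.
- arm.close_job(): hands the job in; it is judged then, once.
Trained networks look in a picture, given as the dict that the camera call returned (one of the last four; its "shot" number tells which), for a name from the list of things; names that differ only in an ending like _2 or _b are one class to them, and where a whole thing is asked for, a point or a joint stands for the part that bears it (a point fixed in the world has none). Each returns a list of dicts, best first, with "p" (0 to 1); they miss things now and then, are a little off and sometimes report something else, mostly with a low value. They report only what shows in the picture. A call takes as long as a camera call. They do not tell look-alikes from the thing itself.
- arm.recognise(picture, query): "extent" ([left, top, width, height] in pixels, round what is visible of it).
- arm.tip_of(picture, query): "point" ([row, column] in pixels: a listed point, or the origin of a listed thing).
The state is a dict: "time": time; "joint_pos": joint angles; "qd": joint speeds; "joint_efforts": joint torques, N m; "position": TCP position; "tool_rot": TCP orientation; "ft_force": force on the tool from outside, world axes, zero at the start; "ft_torque": the same for the moment, N m; "grip_width": opening from 0.0 (shut) to 1.0 (fully open); "gripper_force": force on a finger pad.
Only numpy, scipy, OpenCV 4.12 (cv2) and the standard library are available. Lean on these libraries where they do the work, as an engineer would, in place of code of your own. Each camera call takes 0.05 s, during which the arm holds its last target. There are 200 camera calls.

TASK

Change the filter of the bench-top vapour-filter unit: lay the clean, white-pleated cassette flat in the bay of the open drawer, push the drawer fully home until it clicks in at its detent, then press the black wing stud on the unit's top down and turn it a quarter turn clockwise, until it locks the drawer. Leave the spent dark cassette, the white dish, the conical flask and the red bottle where they stand.

Things in the scene. Friction and masses are not known exactly. Their poses are not given: they have to be found in the camera images.
- fresh_filter_center (a point): Clean cassette: white pleats, blue rim, 0.18 kg, flat on the worktop left or right of the open drawer. 82 (own x) x 128 (own y) x 46 mm high: a solid body 22 mm thick (its lowest 6 mm 2.5 mm smaller all round) with a grip bar on top. This point is its centre, 23 mm above its foot; z up. Turned half a turn about z it is the same.
- fresh_filter_bar (a point): Middle of the clean cassette's blue grip bar, 40 mm above the cassette's foot and over its centre; same axes. The bar is 52 mm long (x), 10 mm wide (y), from 34 to 46 mm above the foot, on two posts at x = -22 and +22 mm that stand on the body's top at 22 mm. It is pinched from above, fingers closing along y.
- spent_filter_center (a point): Spent cassette: dark brown pleats, blue rim; on the other side of the drawer; same shape and size as the clean one; to be left alone. This point is its centre, 23 mm above its foot.
- unit: Vapour-filter unit: a white box 190 mm deep (x), 200 mm wide (y), 112 mm high with a flat top, fixed to the worktop. Origin: centre of its underside; its front face looks to its own -x and lies at x = -0.095. The drawer's opening in that face ends 90 mm above the worktop.
- drawer (a joint): How far the unit's drawer is out, m: 0 is home (hard stop), at most 0.138. Slides along the unit's x, out to -x, with about 1 N of drag; stays where left but for its detent: a sprung roller resists between 11 and 5 mm out (about 8 N needed to pass; let go there, the drawer rolls back out to 11 to 20 mm); nearer than 4 mm it draws the drawer home and holds it.
- drawer_front (a point): Middle of the drawer's front face, 55 mm above the worktop, with the unit's axes (the face looks to -x). A flat grey panel 194 mm wide, from 10 to 88 mm above the worktop, with a flush dark patch in the middle; it may be pushed anywhere. With the drawer home, this face stands 14 mm in front of the unit's front face.
- bay_floor (a point): Centre of the floor of the drawer's bay, 20 mm above the worktop and 65.5 mm behind the drawer's front face, with the unit's axes; moves with the drawer. The bay takes one cassette flat, short side along x: inside 93 mm long (x; end walls flare out 6 mm each higher up), 143 mm wide (y). Walls' tops 60 mm, front panel's 88 mm above the worktop. At the start it is at least 5 mm clear of the unit.
- stud_grip (a point): Centre of the black wing of the stud upright on the unit's top, at unit x = -0.050, y = -0.080, 139 mm above the worktop at rest. Wing: 36 mm long (own x, turns with it), 10 mm wide (y), 20 mm high. Under it, round a 25 mm collar, 17 mm of room above the top (9 mm at full press). At the start it lies along the unit's x; a red dot marks open, a green one locked.
- stud (a joint): Turn of the stud, rad: 0 at the start (open), growing clockwise seen from above to the stop at 1.571 (locked). It turns only while pressed down 6.2 mm or more; let go from about 1.4 rad on, its spring carries it up into the locking notch at 1.571.
- stud_press (a joint): How far the stud is pressed down, m: 0 at rest, hard stop at 0.0082, spring 5.5 N at rest to 9.6 N at the stop. It goes down more than 1 mm only with the drawer home, where its nose enters a hole in the drawer's rail; else the rail blocks it. Locked, it stays about 3 mm down.
- white_dish_center (a point): Round white glazed dish, 69 mm wide, 27 mm high, standing a few centimetres in front of the open drawer, anywhere along its middle 120 mm; to be left alone. This point is its centre, 13 mm above its foot.
- flask_center (a point): Conical flask, 68 mm wide, 102 mm high, standing close beside the unit on one side; to be left alone. This point is its centre, 51 mm above its foot.
- red_bottle_center (a point): Round red bottle, 50 mm wide, 112 mm high, standing close beside the unit on the other side; to be left alone. This point is its centre, 56 mm above its foot.
Things that resemble listed ones, but are neither listed nor needed, are in the scene too. What is shaped like the part that bears fresh_filter_center but yellow is not meant.

How it is judged:
By the outcome, as a careful person would: the job done as asked, in the order asked, and still so for the second after the job is handed in, with the robot touching nothing.
It also fails if it takes over 67 s, if anything falls off the work surface, if the arm or the gripper's body presses on something with over 40 N, if the wrist force passes 120 N, or if a joint passes its speed limit or range.

## Working session

There is one attempt and no reset: what is moved stays moved. The work goes in short steps, each a Python script; the robot and the scene stay as the last script left them, time stands still between calls to the robot, and variables do not carry over. Pictures are saved under pics/ and viewed, at most 10 in all, crops included, and the job is handed in when it is done.

```bash
mkdir -p pics
cat > h.py <<'E'
import numpy as np, cv2, json
from cell import arm
def cam(f):
    K=np.array(f["intrinsics"],float);D=np.array(f["D"],float)
    if "eye" in f: return K,D,np.array(f["attitude"],float),np.array(f["eye"],float)
    return K,D,f["R"],f["e"]
def grab(n):
    s=arm.state(); f=arm.grab_frame(n)
    if n=="wrist":
        H=np.array(f["hand_eye"]);R=np.array(s["tool_rot"]);f["R"]=R@H[:3,:3];f["e"]=R@H[:3,3]+np.array(s["position"])
    return f
def pt(f,rc,z):
    K,D,R,e=cam(f)
    u=cv2.undistortPoints(np.array([[[rc[1],rc[0]]]],float),K,D)[0,0]
    d=R@np.array([u[0],u[1],1]);return e+d*(z-e[2])/d[2]
def px(f,P):
    K,D,R,e=cam(f)
    P=np.atleast_2d(P); p=cv2.projectPoints(((P-e)@R)[:,None],np.zeros(3),np.zeros(3),K,D)[0][:,0]
    return p
E
cat > a.py <<'E'
from h import *
Z=dict(fresh_filter_center=.023,fresh_filter_bar=.04,spent_filter_center=.023,unit=0,drawer_front=.055,bay_floor=.02,stud_grip=.139,white_dish_center=.013,flask_center=.051,red_bottle_center=.056)
for n in("top","side"):
    f=grab(n);cv2.imwrite(f"pics/{n}0.png",f["color"])
    print(n,np.round(cam(f)[3],3))
    for k,z in Z.items():
        for r in arm.tip_of(f,k)[:3]:
            if r["p"]>.2: print(k,round(r["p"],2),np.round(r["point"],1),np.round(pt(f,r["point"],z),4)[:2])
E
python3 a.py
```

```text
top [ 0.448 -0.003  1.151]
fresh_filter_center 0.78 [261.9 378.4] [ 0.5036 -0.1583]
fresh_filter_center 0.57 [277.6 446.9] [ 0.4626 -0.3369]
fresh_filter_bar 0.84 [259.2 378.5] [ 0.5096 -0.1563]
fresh_filter_bar 0.76 [273.  448.5] [ 0.4741 -0.3363]
unit 0.92 [188.  297.9] [0.7027 0.0523]
unit 0.63 [259.3 376.4] [ 0.5116 -0.1562]
drawer_front 0.7 [274.1 291.1] [0.4713 0.0651]
bay_floor 0.89 [251.8 295.1] [0.5298 0.0574]
stud_grip 0.46 [194.1 328.5] [ 0.6575 -0.0266]
white_dish_center 0.97 [306.  295.2] [0.3902 0.0566]
flask_center 0.77 [189.6 230.3] [0.6872 0.2237]
red_bottle_center 0.87 [198.3 365.1] [ 0.6641 -0.1219]
side [ 0.196 -0.74   0.795]
fresh_filter_center 0.96 [399.3 358.5] [ 0.4739 -0.3332]
fresh_filter_center 0.92 [318.7 324.7] [ 0.5058 -0.1508]
fresh_filter_bar 0.84 [313.  328.3] [ 0.5115 -0.1544]
fresh_filter_bar 0.7 [394.7 354.7] [ 0.4667 -0.3317]
spent_filter_center 0.66 [196.  248.9] [0.5229 0.286 ]
unit 0.63 [238.2 363.3] [0.7059 0.0404]
drawer_front 0.77 [244.8 264.4] [0.4744 0.0642]
drawer_front 0.27 [319.2 326.3] [ 0.495  -0.1776]
bay_floor 0.79 [249.5 293.2] [0.5377 0.0588]
stud_grip 0.47 [209.7 360.6] [ 0.6572 -0.0174]
stud_grip 0.25 [176.4 320.4] [0.6401 0.1269]
white_dish_center 0.77 [273.2 233. ] [0.396  0.0565]
flask_center 0.73 [178.5 321.5] [0.698  0.2337]
flask_center 0.43 [270.4 385.1] [ 0.6611 -0.1155]
red_bottle_center 0.67 [270.4 384.2] [ 0.6564 -0.1188]
```

View pics/top0.png

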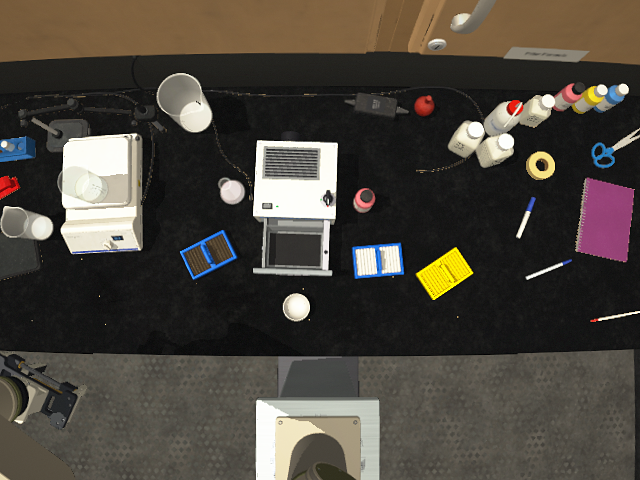

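View pics/side0.png

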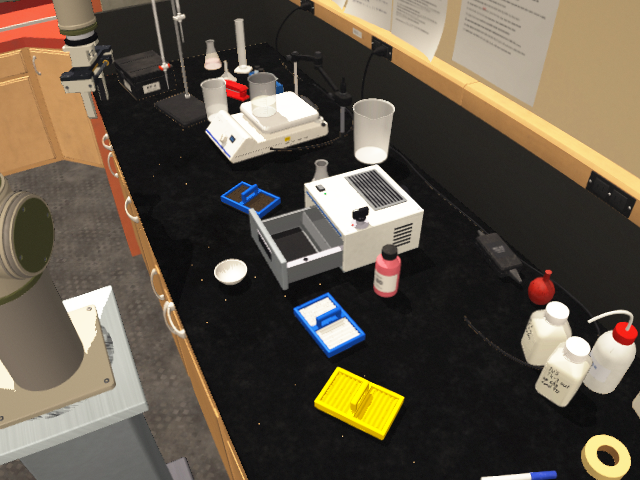

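Candidates in the top view (row, column) are the white-pleated cassette at (262,379), the yellow look-alike at (275,447) and the brown spent one at (254,208). I choose (262,379), to the right of the drawer. Next I go above it for a closer look with the wrist camera.

```bash
cat >> h.py <<'E'
def Rd(yaw):  # tool down; closing axis (tool y) at angle yaw-90 deg
    c,s=np.cos(np.radians(yaw)),np.sin(np.radians(yaw))
    return np.array([[c,s,0],[s,-c,0],[0,0,-1.]])
E
cat > b.py <<'E'
from h import *
s=arm.state();print(np.round(s["tool_rot"],2).tolist(),s["time"])
for y in(0,180,90,-90):
    q=arm.ik([.51,-.155,.3],Rd(y)); print(y,None if q is None else np.round(q,1))
arm.reach([.43,-.15,.33],Rd(0)); 
f=grab("wrist");cv2.imwrite("pics/w1.png",f["color"])
print(np.round(f["e"],3))
Z=dict(fresh_filter_center=.023,fresh_filter_bar=.04,unit=0,drawer_front=.055,bay_floor=.02,stud_grip=.139)
def rep(f):
  for k,z in Z.items():
    for r in arm.tip_of(f,k)[:2]:
        if r["p"]>.2: print(k,round(r["p"],2),np.round(r["point"],1),np.round(pt(f,r["point"],z),4)[:2])
rep(f)
arm.reach([.50,.03,.36],Rd(0)); f=grab("wrist");cv2.imwrite("pics/w2.png",f["color"]);rep(f)
print(np.round(f["e"],3),arm.state()["time"],np.round(arm.state()["joint_pos"],1))
a=cv2.imread("pics/w1.png");b=cv2.imread("pics/w2.png");cv2.imwrite("pics/w12.png",cv2.resize(np.vstack([a,b]),(400,600)))
E
python3 b.py
```

```text
[[-0.91, 0.4, 0.0], [0.4, 0.91, -0.0], [-0.0, -0.0, -1.0]] 1.1
0 [-22.4  -4.1  88.6  -0.   95.4  67.6]
180 [ -22.4   -4.1   88.6   -0.    95.4 -112.4]
90 [-22.4  -4.1  88.6  -0.   95.4 -22.4]
-90 None
[ 0.505 -0.15   0.496]
fresh_filter_center 0.77 [173.  460.4] [ 0.4722 -0.3327]
fresh_filter_center 0.61 [141.  321.9] [ 0.5112 -0.1544]
fresh_filter_bar 0.79 [172.3 468.9] [ 0.4743 -0.3367]
drawer_front 0.86 [173.7 138.8] [0.4734 0.0657]
bay_floor 0.75 [115.4 150.2] [0.5423 0.0594]
fresh_filter_center 0.93 [194.9 450.9] [ 0.5094 -0.1557]
fresh_filter_center 0.93 [224.5 573. ] [ 0.4676 -0.3361]
fresh_filter_bar 0.68 [223.4 581.4] [ 0.4728 -0.3353]
fresh_filter_bar 0.62 [194.8 455.5] [ 0.5117 -0.1557]
unit 0.79 [ 44.  298.8] [0.7039 0.0539]
drawer_front 0.82 [223.8 290.5] [0.4752 0.0653]
bay_floor 0.93 [170.7 297.1] [0.5419 0.0574]
bay_floor 0.69 [ 68.7 445.7] [ 0.6709 -0.1351]
stud_grip 0.88 [ 67.9 374.3] [ 0.6486 -0.0263]
[0.574 0.029 0.526] 5.1917 [ -2.5  -8.7  86.8  -0.  102.   87.6]
```

View pics/w2.png

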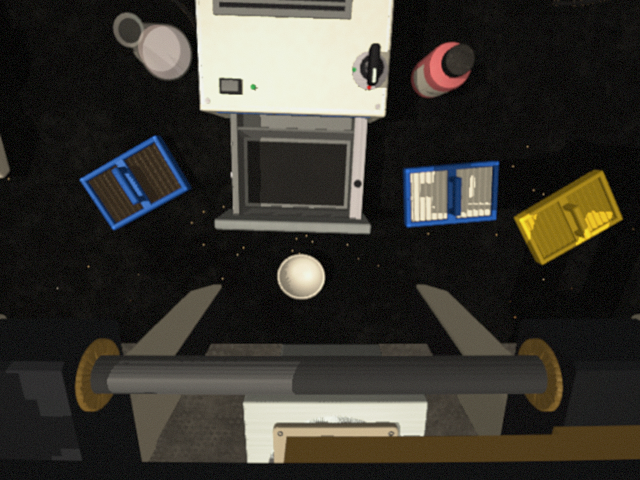

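View pics/w1.png

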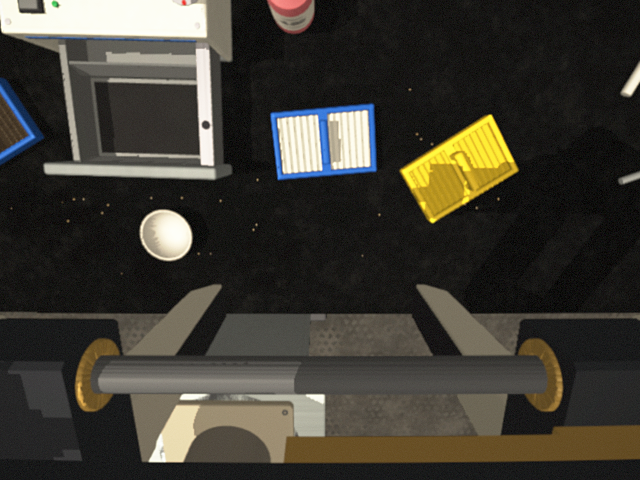

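The white-pleated cassette is at about (141,324) in w1, with its bar running roughly vertical. The stud wing is at about (66,374) in w2, the drawer is open, and the dish is in front of it at (276,301). Next I compute yaws from the corners.

```bash
cat > c.py <<'E'
from h import *
f=grab("wrist") # same pose as w2
print(abs(f["color"].astype(int)-cv2.imread("pics/w2.png")).mean())
def W(f,l,z): return np.array([pt(f,(r,c),z)[:2] for c,r in l])
def seg(a,b): d=b-a; return round(float(np.linalg.norm(d)),4),round(float(np.degrees(np.arctan2(d[1],d[0]))),2)
c=W(f,[(404,170),(498,162),(498,220),(406,227)],.022)
print("cass ctr",c.mean(0),"TL-TR",seg(c[0],c[1]),seg(c[3],c[2]),seg(c[3],c[0]),seg(c[2],c[1]))
u=W(f,[(200,108),(385,114)],.112);print("unit front",u,u.mean(0),seg(*u))
d=W(f,[(216,220),(369,223)],.088);print("panel back",d,d.mean(0),seg(*d))
b=W(f,[(249,139),(351,141),(349,206),(247,206)],.02);print("bay",b.round(3).tolist(),b.mean(0),seg(b[0],b[1]))
# subpixel masks: cassette blue rim
im=f["color"][140:240,390:510].astype(int);m=((im[...,0]>im[...,2]+60)).astype(np.uint8)
pts=np.argwhere(m); w=W(f,[(x+390,y+140) for y,x in pts],.022)
print("rect cass",cv2.minAreaRect(w.astype(np.float32)*1000))
cr=np.hstack([cv2.resize(f["color"][20:120,330:430],(400,400),interpolation=2),cv2.resize(f["color"][80:240,195:395],(400,400))])
cv2.imwrite("pics/c1.png",cr)
E
python3 c.py
```

```text
4.797556423611111
cass ctr [ 0.50856829 -0.15716268] TL-TR (0.1284, -85.15) (0.131, -85.63) (0.0799, 5.46) (0.0811, 7.28)
unit front [[ 0.61483998  0.15547803]
 [ 0.60813236 -0.04375953]] [0.61148617 0.05585925] (0.1994, -91.93)
panel back [[ 0.48741776  0.15427003]
 [ 0.48319935 -0.0339799 ]] [0.48530855 0.06014507] (0.1883, -91.28)
bay [[0.584, 0.121], [0.581, -0.016], [0.493, -0.015], [0.494, 0.129]] [0.53819078 0.05482017] (0.1368, -91.23)
rect cass ((509.96014404296875, -155.5289306640625), (82.92391967773438, 130.0418701171875), 4.979005336761475)
```

View pics/c1.png

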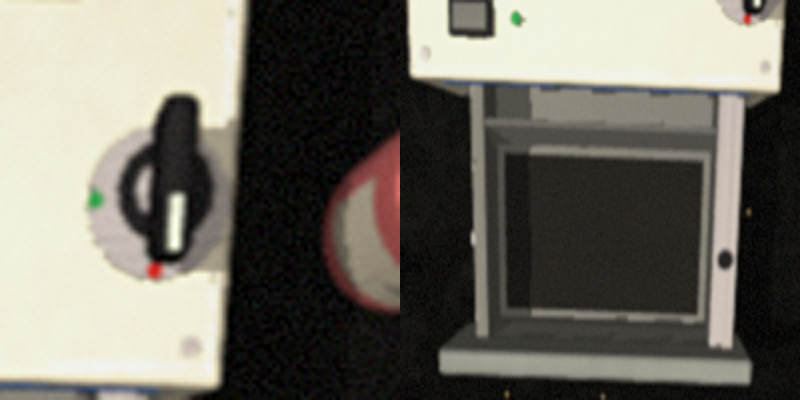

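The drawer is yawed about -1.9°, the bay is near (0.541, 0.058), and the cassette is at (0.510, -0.156) with yaw 5°. These agree with the sizes given. Now the grasp.

```bash
cat > d.py <<'E'
from h import *
p=np.array([.510,-.1555])
arm.move_gripper(.5)
arm.reach([*p,.12],Rd(5)); print(arm.movel([*p,.026],speed=.12,contact_N=8),arm.state()["position"])
arm.move_gripper(0); s=arm.state();print(s["grip_width"],s["gripper_force"])
arm.movel([*p,.20],speed=.2)
b=np.array([.541,.058])
arm.reach([*b,.20],Rd(-1.9)); s=arm.state();print(s["grip_width"],s["gripper_force"],s["time"],np.round(s["ft_force"],1))
f=grab("wrist");t=grab("top");q=grab("side")
for n,g in(("w",f),("t",t),("s",q)):
  for k,z in(("fresh_filter_center",.197),("fresh_filter_bar",.214),("bay_floor",.02),("drawer_front",.055),("stud_grip",.139)):
    for r in arm.tip_of(g,k)[:2]:
        if r["p"]>.3: print(n,k,round(r["p"],2),np.round(r["point"],1),np.round(pt(g,r["point"],z),4)[:2])
cv2.imwrite("pics/d.png",np.vstack([np.hstack([cv2.resize(f["color"],(400,300)),cv2.resize(t["color"][150:330,200:440],(400,300))]),cv2.resize(q["color"][120:360,180:500],(800,300))[:, :]]))
E
python3 d.py
```

```text
False [ 0.51076469 -0.15571152  0.0269217 ]
0.10205007426599615 30.00011533498764
0.10785775665588308 29.99945104122162 10.7917 [-0.3  0.3 -1.5]
w fresh_filter_center 0.56 [301.  314.3] [0.5403 0.0588]
w stud_grip 0.62 [ 76.1 453.6] [ 0.6518 -0.0251]
w stud_grip 0.59 [ 78.5 540.3] [ 0.6494 -0.0759]
t fresh_filter_center 0.91 [280.2 447.1] [ 0.4546 -0.2857]
t fresh_filter_center 0.86 [243.4 293. ] [0.5354 0.0527]
t fresh_filter_bar 0.83 [272. 448.] [ 0.4721 -0.2831]
t fresh_filter_bar 0.61 [195.  327.5] [ 0.64   -0.0226]
t bay_floor 0.69 [248.2 293.2] [0.5391 0.0624]
t drawer_front 0.65 [275.3 294.9] [0.4684 0.0556]
t stud_grip 0.43 [198.1 327.9] [ 0.6479 -0.0251]
s fresh_filter_center 0.89 [183.4 290.4] [0.5372 0.0558]
s fresh_filter_center 0.58 [397.  354.4] [ 0.4082 -0.4195]
s fresh_filter_bar 0.88 [395.9 357.9] [ 0.4069 -0.4292]
s fresh_filter_bar 0.8 [174.8 291.1] [0.5411 0.0594]
s bay_floor 0.85 [249.8 294. ] [0.5388 0.0571]
s drawer_front 0.76 [243.4 264.6] [0.4765 0.0682]
s stud_grip 0.51 [210.2 360.3] [ 0.6558 -0.0185]
s stud_grip 0.34 [274.1 231.8] [ 0.361  -0.0731]
```

View pics/d.png

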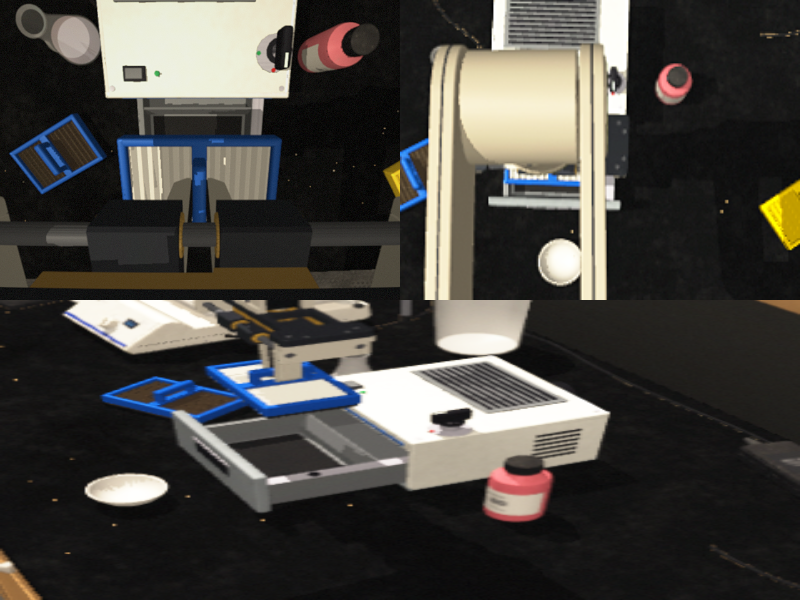

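The cassette is held level in the jaws at (300,400) in the full-size wrist picture, parallel to the unit, above the bay. Now I lower it.

```bash
cat > e.py <<'E'
from h import *
b=np.array([.541,.058])
arm.movel([*b,.10],speed=.15)
print(arm.movel([*b,.044],speed=.05,contact_N=5)); s=arm.state();print(s["position"],np.round(s["ft_force"],1),s["time"])
f=grab("wrist");q=grab("side")
cv2.imwrite("pics/e.png",np.hstack([cv2.resize(f["color"],(400,300)),cv2.resize(q["color"][140:320,220:460],(400,300))]))
E
python3 e.py
```

```text
True
[0.54076293 0.05796285 0.04609252] [-0.1  0.2  4.1] 13.5
```

View pics/e.png

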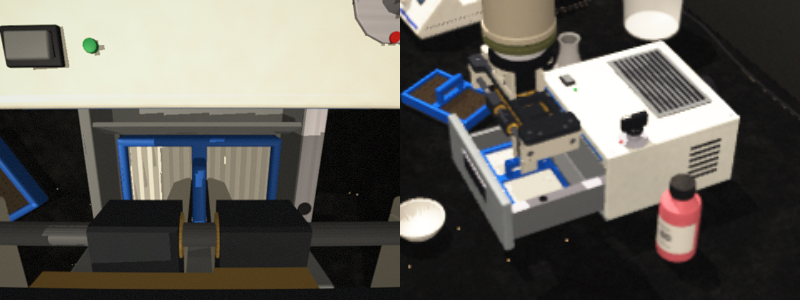

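It seated at the expected height (TCP 0.046, predicted about 0.047). I release, retreat and push the drawer.

```bash
cat > g.py <<'E'
from h import *
arm.move_gripper(.35); R=Rd(-1.9)
arm.movel([.541,.058,.16],speed=.2); arm.move_gripper(0)
a=np.array([np.cos(np.radians(-1.9)),np.sin(np.radians(-1.9)),0])
P=np.array([.443,.073,.066])
arm.movel(P+[0,0,.094],R,speed=.25); arm.movel(P,R,speed=.15)
s=arm.state();print(s["time"],s["position"])
print(arm.movel(P+.135*a,R,speed=.10,contact_N=15)); print(arm.state()["position"],arm.state()["ft_force"])
r=arm.movel(P+.160*a,R,speed=.03,contact_N=22); s=arm.state();print(r,s["position"],np.round(s["ft_force"],1),s["time"])
E
python3 g.py
```

```text
16.95 [0.44374256 0.07293131 0.06662924]
True
[0.57492474 0.06863062 0.06546929] [-2.14856927 -0.18871074  1.46022188]
True [0.58502642 0.06824814 0.06422843] [-0.5  0.5  0.9] 18.7833
```

```bash
cat > g2.py <<'E'
from h import *
R=Rd(-1.9)
a=np.array([np.cos(np.radians(-1.9)),np.sin(np.radians(-1.9)),0])
P=np.array([.443,.073,.066])
r=arm.movel(P+.156*a,R,speed=.02,contact_N=28); s=arm.state();print(r,s["position"],np.round(s["ft_force"],1),s["time"])
arm.movel(P+.09*a,R,speed=.15); arm.movel(P+.09*a+[0,0,.21],R,speed=.25)
f=grab("wrist");q=grab("side")
for n,g in(("w",f),("s",q)):
  for k,z in(("drawer_front",.055),("stud_grip",.139),("unit",0)):
    for r in arm.tip_of(g,k)[:2]:
        if r["p"]>.3: print(n,k,round(r["p"],2),np.round(r["point"],1),np.round(pt(g,r["point"],z),4)[:2])
print(arm.state()["time"])
cv2.imwrite("pics/g.png",np.hstack([cv2.resize(f["color"],(400,300)),cv2.resize(q["color"][140:320,220:460],(400,300))]))
E
python3 g2.py
```

```text
True [0.58479173 0.06826212 0.06332159] [-0.1 -0.1 -0.3] 19.175
w drawer_front 0.69 [155.2 326.5] [0.5973 0.0587]
w stud_grip 0.84 [ 85.3 438.2] [ 0.6492 -0.0271]
w unit 0.74 [ 55.1 328.7] [0.7033 0.052 ]
s drawer_front 0.85 [227.8 318.4] [0.6013 0.0618]
s stud_grip 0.61 [213.1 360.2] [ 0.6508 -0.0266]
s unit 0.75 [239.8 362.2] [0.7007 0.0367]
21.0583
```

View pics/g.png

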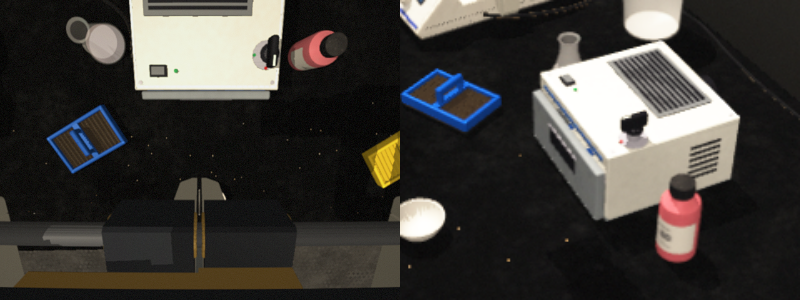

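The drawer is home: its front measures x≈0.597, and it met a hard stop at the same place twice. The stud is still open, with the red dot at its front. Next I look at it closely, with the wrist turned half round so the clockwise turn stays inside joint 6's range.

```bash
cat > k.py <<'E'
from h import *
for y in(178.1,130,86): q=arm.ik([.652,-.026,.125],Rd(y));print(y,None if q is None else np.round(q,1))
arm.reach([.715,-.026,.25],Rd(178.1)); arm.move_gripper(.4)
f=grab("wrist");print(np.round(f["e"],3),arm.state()["time"])
for r in arm.tip_of(f,"stud_grip")[:2]: print(r["p"],r["point"],pt(f,r["point"],.139))
e=arm.recognise(f,"stud_grip")[:1];print(e)
c,r0=[int(v) for v in px(f,[.652,-.026,.139])[0]]
print(c,r0)
cv2.imwrite("pics/k.png",f["color"])
E
python3 k.py
```

```text
178.1 [ -6.8  18.8  82.1  -0.   79.1 -94.9]
130 [ -6.8  18.8  82.1  -0.   79.1 -46.8]
86 [-6.8 18.8 82.1 -0.  79.1 -2.8]
[ 0.64  -0.024  0.416] 24.65
0.34 [191.6, 569.4] [0.68065743 0.16743004 0.139     ]
[{'extent': [303.7, 135.0, 32.4, 50.3], 'p': 0.9}]
316 161
```

View pics/k.png

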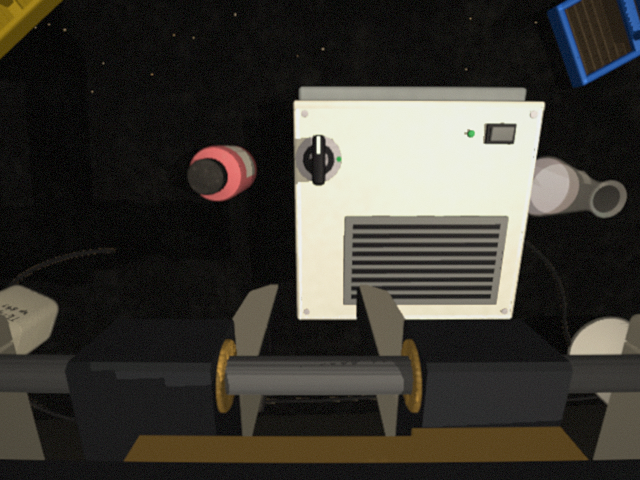

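The wing is centred at (column 319, row 160) and lies along the unit's x. I grip it, press and turn.

```bash
cat > l.py <<'E'
from h import *
class F(dict):pass
import sys
H=None
f=grab("wrist"); w=pt(f,(160,319),.146); print(w)
x,y=w[:2]; R=Rd(178.1)
assert abs(x-.652)<.006 and abs(y+.027)<.006
arm.movel([x,y,.22],R,speed=.25)
r=arm.movel([x,y,.130],R,speed=.08,contact_N=4); print(r,arm.state()["position"])
arm.move_gripper(0); s=arm.state();print(s["grip_width"],s["gripper_force"],np.round(s["ft_force"],1))
p=np.array(s["position"])
r=arm.movel([p[0],p[1],.1195],R,speed=.02,contact_N=18); s=arm.state();print(r,s["position"],np.round(s["ft_force"],1),np.round(s["ft_torque"],2),s["time"],s["grip_width"])
E
python3 l.py
```

```text
[ 0.65095325 -0.02413689  0.146     ]
False [ 0.65151536 -0.0241847   0.13094276]
0.10843208289272292 30.000188648700714 [-0.6  0.3  1.4]
True [ 0.65115092 -0.02413633  0.12223088] [-3.7  0.1  9.3] [ 0.08  0.69 -0.03] 27.5667 0.10809601401634039
```

```bash
cat > m.py <<'E'
from h import *
q=np.array(arm.state()["joint_pos"],float)
for d in (30,60,80,88):
    g=q.copy(); g[5]+=d; arm.goto_joints(list(g)); s=arm.state()
    print(d,np.round(s["position"],4),np.round(s["ft_force"],1),np.round(s["ft_torque"],2),round(s["time"],2),round(float(s["joint_pos"][5]-q[5]),1))
E
python3 m.py
```

```text
30 [ 0.6511 -0.0243  0.1233] [-3.9  0.9  8.3] [-0.06  0.95 -0.01] 28.13 30.0
60 [ 0.651  -0.0244  0.1233] [-5.2  0.3  7.4] [-0.15  1.07  0.02] 28.7 60.0
80 [ 0.6509 -0.0244  0.1232] [-5.2 -0.8  9.1] [-0.15  1.12  0.05] 29.12 80.0
88 [ 0.6508 -0.0244  0.1232] [-5.9 -0.4  8.8] [-0.15  1.16 -0.01] 29.38 88.1
```

```bash
cat > n.py <<'E'
from h import *
arm.move_gripper(.4); s=arm.state(); p=np.array(s["position"])
arm.movel([p[0],p[1],.25],speed=.15)
arm.reach([.715,-.026,.25],Rd(178.1))
f=grab("wrist");q=grab("side"); print(arm.state()["time"])
for r in arm.tip_of(q,"drawer_front")[:1]: print(r["p"],pt(q,r["point"],.055))
cv2.imwrite("pics/n.png",np.hstack([cv2.resize(f["color"][80:230,270:470],(400,300)),cv2.resize(q["color"][140:320,220:460],(400,300))]))
E
python3 n.py
```

```text
32.5167
0.9 [0.58898398 0.04716585 0.055     ]
```

View pics/n.png

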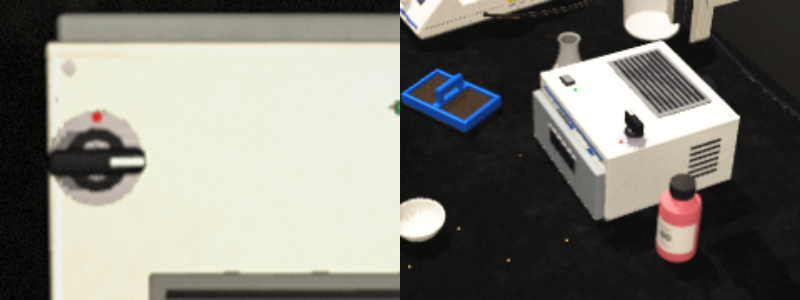

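The wing now lies across, at (160,97) in the crop, with its white mark at the green dot. The drawer is home and the flask, bottle, dish and spent cassette have not moved. I hand the job in.

```bash
python3 -c "
from cell import arm
print(arm.close_job())"
```

```text
the job is handed in; nothing more can be done
None
```

The job is handed in at about 33 s: the clean cassette is in the bay, the drawer is home at its stop, and the stud is pressed and turned a quarter turn clockwise to the green dot, with the spent cassette, dish, flask and bottle left where they stood.

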